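Empty the dead-battery tray into the recycling carton

TASK

Fold both flaps of the cardboard battery carton outward until they lean well back past upright. Then carry the white tray by its orange handle, tip it over the carton to 45 degrees, give or take 10, and keep it tipped there for a moment after both dead cells have rolled in. Finally stand the empty tray back level in the middle of its blue mat, lined up with it, and let go; leave the flaps folded back, do not touch the cells with the fingers, and leave the other things on the desk where they are.

Things in the scene. Friction and masses are not known exactly. Their poses are not given: they have to be found in the camera images.
- carton: Cardboard carton, open top, fixed to the desk, 130 (x) x 160 (y) x 80 mm high, walls 4 mm, a green label on each y side. Origin under its centre, z up. Flaps are hinged on the top edges at x = -65 mm (near) and x = +65 mm (far), z = 80 mm; the y sides have no flaps.
- flap_near (a joint): Angle of the flap hinged at the carton's x = -65 mm: 0 closed over the opening, 1.57 upright, stop at 3.0 folded back outward; well back is beyond 2.0. Starts half raised (0.75 to 1.2), stays where left (light friction). Flap 58 mm from hinge to free edge, 156 mm wide, 4 mm thick.
- flap_far (a joint): The same for the flap hinged at the carton's x = +65 mm.
- flap_near_edge (a point): Middle of the free edge of the near flap.
- flap_far_edge (a point): Middle of the free edge of the far flap.
- tray: White plastic scoop tray, loose, 150 g, 115 (x) x 64 (y) mm, origin under its centre, z up. Walls 28 mm high, floor 4 mm. From x = 20 mm the floor is a 16 degree ramp up to an open lip at x = 57.5 mm: contents roll out over it when the +x end is tipped down. Handle: orange upright post, 22 x 22 mm, square to the tray, at x = -46.5, y = 0, its top 82 mm above the underside.
- tray_grip (a point): Point on the axis of the tray's handle post, 62 mm above the tray's underside (20 mm below the post's top): where to hold it. Tray coordinates (-46.5, 0, 62) mm; same axes as the tray.
- tray_lip (a point): Middle of the tray's open pouring lip, tray coordinates (57.5, 0, 14.5) mm.
- cell_a: Dead battery, black with a copper band, cylinder of 26 mm diameter and 50 mm length, 65 g, lying across the tray, in its pocket. Origin at its centre; its y is the cylinder's axis.
- cell_b: The second dead battery, like the first, beside it in the tray, nearer the lip.
- mat: Blue mat, fixed to the desk, 165 (its x) x 114 (its y) x 3 mm, on which the tray stands at the start and must stand at the end. Origin: centre of its underside.
- mouse: Computer mouse, 100 x 58 x 32 mm; leave alone. Origin under its centre.
- padlock: Steel padlock lying flat, 75 x 50 x 20 mm; leave alone. Origin under the centre of its case.
- red_cup: Small red plastic cup, 62 mm across, 60 mm high; leave alone. Origin under its centre.
- stapler: Blue and black stapler, 40 x 150 x 49 mm; leave alone. Origin under its centre.
- calculator: Grey desk calculator, 90 x 150 x 19 mm; leave alone. Origin under its centre.
- tea_tin: Green tea tin, 83 x 83 x 150 mm; leave alone. Origin under its centre.
Not all that is in view belongs to the job. Leave any pink look-alike of the tray alone. Of the things that look like the mat, the larger one is meant.

How it is judged (in metres and radians):
On the way, in this order (a step that is already met when the one before it is completed fails the run):
1. both flaps are folded back past upright (joints beyond 2.0 rad) while both cells are still in the level tray (value of joint each of flap_near, flap_far above 2 rad and angle between tray's own z axis and vertical below 0.2 rad and distance between each of cell_a, cell_b and tray below 0.06 m), for 0.2 s.
2. the tray is held tipped at 45 degrees, give or take 10, over the carton, with both cells in the carton (angle between tray's own z axis and vertical between 0.6 and 0.97 rad and x of cell_a in the frame of carton between -0.066 and 0.066 m and y of cell_a in the frame of carton between -0.081 and 0.081 m and z of cell_a in the frame of carton between 0 and 0.072 m and x of cell_b in the frame of carton between -0.066 and 0.066 m and y of cell_b in the frame of carton between -0.081 and 0.081 m and z of cell_b in the frame of carton between 0 and 0.072 m and horizontal distance between tray_lip and carton below 0.13 m and height (world z) of tray above 0.08 m), for 0.3 s.
At the end, for the whole second after the job is handed in: Both cells lie at rest inside the carton, both flaps are still beyond 2.0 rad, and the tray stands released and at rest on its mat: level within 0.06 rad, its centre within 25 mm of the mat's centre, lined up with the mat's length within 0.25 rad (either way round) (x of cell_a in the frame of carton between -0.066 and 0.066 m and y of cell_a in the frame of carton between -0.081 and 0.081 m and z of cell_a in the frame of carton between 0 and 0.072 m and x of cell_b in the frame of carton between -0.066 and 0.066 m and y of cell_b in the frame of carton between -0.081 and 0.081 m and z of cell_b in the frame of carton between 0 and 0.072 m and value of joint each of flap_near, flap_far above 2 rad and angle between tray's own z axis and vertical below 0.06 rad and horizontal distance between tray and mat below 0.025 m and angle between the x axis of tray and the x axis of mat, either way round below 0.25 rad and z of tray in the frame of mat below 0.007 m and linear speed of tray below 0.02 m/s and linear speed of each of cell_a, cell_b below 0.05 m/s); the robot touches nothing.
It fails at once if the tray is tipped beyond 70 degrees (angle between tray's own z axis and vertical above 1.22 rad).
It fails at once if the fingers touch a cell (contact force between the fingers and cell_a above 1 N or contact force between the fingers and cell_b above 1 N).
It fails at once if another thing on the desk is moved by more than 30 mm (distance of any of mouse, padlock, red_cup, stapler, calculator, tea_tin from where it was at the start of the episode above 0.03 m).
It also fails if it takes over 72 s, if anything falls off the work surface, if the arm or the gripper's body presses on something with over 40 N, if the wrist force passes 120 N, or if a joint passes its speed limit or range.

ROBOT

A 6-joint arm with a two-finger parallel gripper is mounted at the origin on the work surface. World frame = base frame: x ahead of the robot, y to its left, z up, the work surface at z = 0. Lengths are in m, angles in degrees, forces in N, time in s.
With the tool pointing down it reaches from about 0.425 to 0.95 m from the base axis. Payload 14.7 kg.
Tool frame: the origin (TCP) lies on the front face of the gripper's body, between the roots of the fingers; the fingertips stand 73 mm ahead of it and the grasp point (between the pads) lies 54 mm ahead of it; z points along the fingers, y is the line along which they close (so a half turn about z gives the same grasp; the last joint's range is limited). The gripper opens to 85 mm and grips with 20 to 120 N. Pads are 22 mm wide; open, the fingers measure 114 mm over their backs; the gripper's body (76 mm by 85 mm) begins 54 mm behind the grasp point. The pads swing forward as they close: fully open they stand 13 mm farther back than shut.
Start: joints at [-79.045, 27.513, 91.461, -0, 61.026, -2.67], TCP at [0.153, -0.632, 0.304] pointing down, gripper open.
Joint ranges: [-157.49, 157.49], [-46.99, 117.5], [13.45, 153.17], [-89.5, 269.5], [5.16, 153.95], [-167.48, 167.48]. Speed limits (degrees/s): [108.29, 108.29, 136.94, 172.46, 172.46, 172.46].

INTERFACE

Orientations are given as [roll, pitch, yaw] about the fixed x, y, z axes, in that order (R = Rz(yaw) Ry(pitch) Rx(roll)).
In Python, from rig import robot gives the robot as it stands. The module is installed in compiled form; this text tells all that it offers. Calls block until the motion is done:
- robot.goto(position, orientation): joint-space move of the TCP to a pose.
- robot.line_to(position, ori=None, max_speed=0.15, f_stop=None): straight line of the TCP; ori=None keeps the orientation; max_speed is the mean speed in m/s. With f_stop (N) it stops when the force on the tool has changed by that much, and returns True; else False.
- robot.move_joints(angles): joint-space move.
- robot.set_gripper(opening, strength=None): finger opening in m; strength is the grip in N (None keeps the last); returns when the fingers have stopped.
- robot.hold(seconds).
- robot.inverse_kinematics(position, orientation): joint angles nearest the present ones, or None.
- robot.camera(name): name is "side" or "top" or "wrist"; returns a dict with "pixels" (400x640x3 uint8, red, green, blue), "fx", "fy", "cx", "cy" (pixels), "extrinsics" (4x4, takes a point from camera to world coordinates). Camera axes: x right, y down, z forward; pixel columns grow to the right and rows downward; lengths in m; the calibration is good to about 2 mm. The wrist camera is an equidistant fisheye: a pixel r from the principal point sees the ray r / f radians off the axis. A picture is of the moment at which its call begins. There is no depth.
A pose or a line that the arm cannot do raises robot.IKError and nothing moves.
- robot.close_job(): hands the job in; it is judged then, once.
Readings, each from a call of its own:
- robot.get_t(): time.
- robot.get_joint_positions(): joint angles.
- robot.get_qd(): joint speeds.
- robot.get_joint_efforts(): joint torques, N m.
- robot.get_tool_pos(): TCP position.
- robot.get_orientation(): TCP orientation.
- robot.get_wrist_force(): force on the tool from outside, world axes, zero at the start.
- robot.get_torque(): the same for the moment, N m.
- robot.get_gripper_width(): finger opening in m.
- robot.get_grasp_force(): force on a finger pad.
Only numpy, scipy, OpenCV 4.12 (cv2) and the standard library are available. Lean on these libraries where they do the work, as an engineer would, in place of code of your own. Each camera call takes 0.05 s, during which the arm holds its last target. There are 200 camera calls.

## Working session

There is one attempt and no reset: what is moved stays moved. The work goes in short steps, each a Python script; the robot and the scene stay as the last script left them, time stands still between calls to the robot, and variables do not carry over. Pictures are saved under pics/ and viewed, at most 10 in all, crops included, and the job is handed in when it is done.

```bash
mkdir -p pics; cat > h.py <<'E'
import numpy as np, cv2
from rig import robot
def snap(n,f):
    c=robot.camera(n); cv2.imwrite('pics/'+f,c['pixels'][:,:,::-1]); np.savez('pics/'+f[:-4]+'.npz',**c); return c
def px2w(c,u,v,z):
    E=c['extrinsics']; d=E[:3,:3]@np.array([(u-c['cx'])/c['fx'],(v-c['cy'])/c['fy'],1]); o=E[:3,3]
    return o+d*(z-o[2])/d[2]
def w2px(c,p):
    E=c['extrinsics']; q=E[:3,:3].T@(np.asarray(p)-E[:3,3]); return [c['fx']*q[0]/q[2]+c['cx'],c['fy']*q[1]/q[2]+c['cy']]
E
python3 - <<'E'
from h import *
for n in('top','side'):
    c=snap(n,n+'1.png'); print(n,c['fx'],c['cx'],c['cy'],c['extrinsics'].round(3))
E
```

```text
top 373.1100148853665 325.47637584780153 198.92698204704766 [[-0.029 -0.977  0.213  0.377]
 [-1.     0.028 -0.006  0.103]
 [-0.    -0.213 -0.977  0.935]
 [ 0.     0.     0.     1.   ]]
side 466.771044424095 325.2337637727176 197.5785226708207 [[-0.916 -0.243  0.319  0.111]
 [-0.4    0.592 -0.699  1.078]
 [-0.019 -0.769 -0.639  0.962]
 [ 0.     0.     0.     1.   ]]
```

View pics/top1.png

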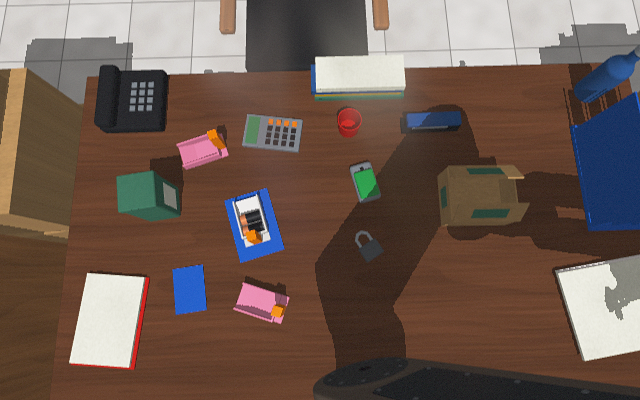

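View pics/side1.png

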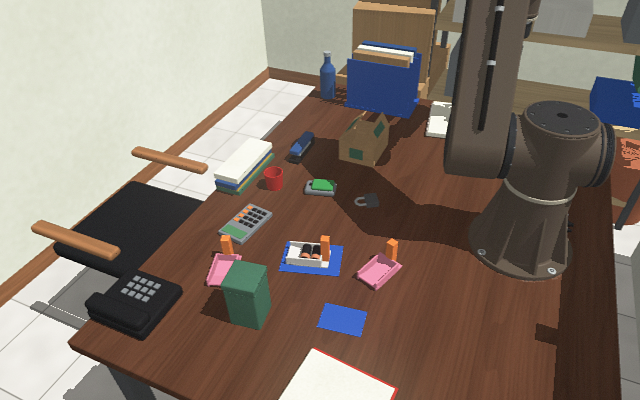

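The tray to use is the white one at top px (253,222), on the larger blue mat at (254,225). The pink trays at (203,149) and (262,302) are decoys, and so is the small blue mat at (189,289). The carton is at (482,197), with its green labels facing world ±x and its flaps facing world ±y. I'll confirm this in an enlarged crop.

```bash
python3 - <<'E'
import cv2,numpy as np
t=cv2.imread('pics/top1.png'); s=cv2.imread('pics/side1.png')
f=lambda i,x,y,w,h,k:cv2.resize(i[y:y+h,x:x+w],None,fx=k,fy=k,interpolation=cv2.INTER_CUBIC)
a=f(t,215,180,80,90,4);b=f(t,430,155,105,80,4)
c=f(s,270,225,80,60,4);d=f(s,330,105,70,70,4)
W=np.zeros((600,800,3),np.uint8)
for im,x,y in((a,0,0),(b,340,0),(d,340,320)): 
    h=min(im.shape[0],600-y); W[y:y+h,x:x+im.shape[1]]=im[:h]
W[360:600,0:320]=c
cv2.imwrite('pics/crop1.png',W)
E
```

```text
(no output)
```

View pics/crop1.png

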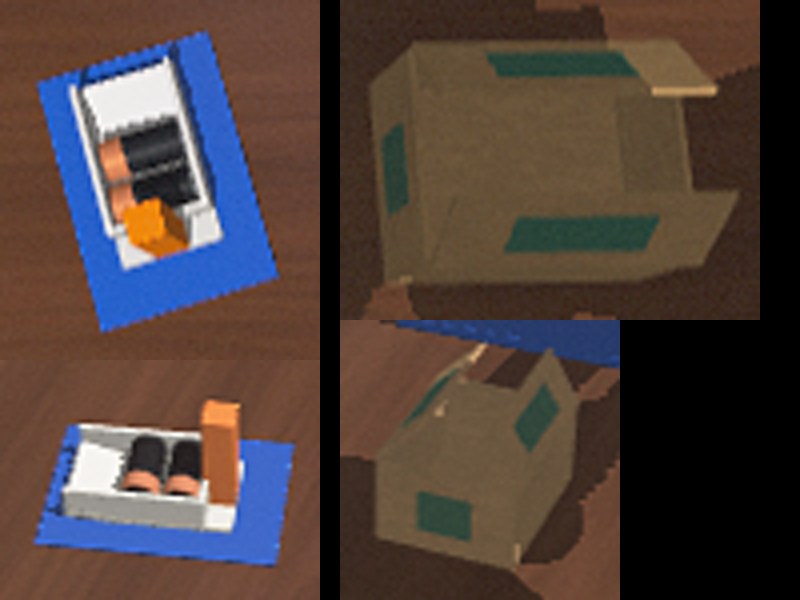

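Confirmed: the white tray with black/copper cells stands on the larger mat. Its handle is at crop (145,222) and its lip points away from the robot. The carton's flaps are on its world ±x sides, half raised. Next I'll fit the poses.

```bash
cat > fit.py <<'E'
from h import *
from scipy.optimize import least_squares
c=dict(np.load('pics/top1.npz')); s=dict(np.load('pics/side1.npz'))
B=lambda x,y:(430+(x-340)/4,155+y/4); A=lambda x,y:(215+x/4,180+y/4); D=lambda x,y:(330+(x-340)/4,105+(y-320)/4)
def flap(sg,y,a): return (sg*(.065-.058*np.cos(a)),y,.08+.058*np.sin(a))
def model(p):
    x,y,th,an,af=p
    L=[(c,(.065,.08,0),B(372,90)),(c,(-.065,.08,0),B(388,283)),(c,(.065,.08,.08),B(415,42)),(c,(-.065,.08,.08),B(428,264)),
     (c,(-.065,-.08,.08),B(700,265)),(c,flap(-1,.078,an),B(458,195)),(c,flap(-1,-.078,an),B(738,192)),(c,(.065,-.08,.08),B(675,40)),(c,flap(1,-.078,af),B(717,92)),
     (s,(-.065,.08,0),D(515,568)),(s,(.065,.08,0),D(375,540))]
    r=[]
    R=np.array([[np.cos(th),-np.sin(th),0],[np.sin(th),np.cos(th),0],[0,0,1]])
    for cam,P,q in L: r.append(np.array(w2px(cam,R@np.array(P)+[x,y,0]))-q)
    return np.array(r)
o=least_squares(lambda p:model(p).ravel(),[.45,-.27,0,1,1],loss='soft_l1',x_scale=[.01,.01,.1,.1,.1])
print(o.x.round(4)); print(model(o.x).round(1).tolist())
m=np.array([px2w(c,*A(*q),.003) for q in((38,85),(208,32),(277,275),(103,330))]);print(m.round(3).tolist(),m.mean(0).round(4))
d=(m[0]+m[1]-m[2]-m[3]);print('mat yaw',np.degrees(np.arctan2(d[1],d[0])))
print('handle',px2w(c,*A(145,220),.085), 'rear corners',px2w(c,*A(123,270),.01),px2w(c,*A(222,240),.01))
for n,u in dict(stapler=(432,122),phone=(365,182),lock=(370,245),cup=(349,122),tin=(148,195)).items(): print(n,px2w(c,*u,.03)[:2].round(3))
E
python3 fit.py
```

```text
[ 0.5666 -0.2744 -0.0173  1.0245  0.7925]
[[-0.5, -1.4], [-0.6, -0.0], [-1.4, 1.5], [-0.1, -0.2], [0.9, -1.2], [-0.4, 0.0], [0.3, -0.0], [0.4, 1.3], [0.2, 0.1], [-0.1, -0.4], [0.7, -1.8]]
[[0.582, 0.356, 0.003], [0.613, 0.247, 0.003], [0.456, 0.204, 0.003], [0.426, 0.311, 0.003]] [0.5193 0.2794 0.003 ]
mat yaw 15.723293326536142
handle [0.48290856 0.26999047 0.085     ] rear corners [0.46169173 0.29788111 0.01      ] [0.47842987 0.23684247 0.01      ]
stapler [ 0.771 -0.185]
phone [ 0.615 -0.003]
lock [ 0.457 -0.007]
cup [0.777 0.031]
tin [0.597 0.539]
```

```bash
python3 - <<'E'
from h import *
print(robot.get_orientation())
C=np.array([.5666,-.2744]);D=[180,0,0]
robot.set_gripper(0.0)
P=lambda x,z:[C[0]+x,C[1],z]
robot.goto(P(-.005,.28),D)
print(robot.line_to(P(-.005,.175),max_speed=.2,f_stop=15))
print(robot.line_to(P(-.102,.175),max_speed=.12,f_stop=25),robot.get_tool_pos())
print(robot.line_to(P(.103,.175),max_speed=.12,f_stop=25),robot.get_tool_pos())
robot.line_to(P(.06,.25),max_speed=.25)
robot.set_gripper(.085)
# near tray
y=15.7
for a in (y,y-180):
    try: robot.goto([.483,.270,.33],[180,0,a]);print('yaw',a);break
    except Exception as e: print(a,e)
snap('top','top2.png'); snap('wrist','wrist2.png'); print(robot.get_t(),robot.get_joint_positions())
t=cv2.imread('pics/top2.png')
w=cv2.imread('pics/wrist2.png')
W=np.zeros((600,800,3),np.uint8);W[:400,:640]=w
W[400:600,:260]=cv2.resize(t[140:240,425:555],None,fx=2,fy=2)
cv2.imwrite('pics/v2.png',W)
E
```

```text
[-1.79935265e+02 -4.71458433e-03  1.36249829e+01]
False
False [ 0.46531333 -0.27463802  0.17528244]
False [ 0.66920213 -0.27448122  0.17507691]
yaw 15.7
9.7333 [ 2.59899046e+01  1.82616298e+01  1.02505088e+02 -6.76170303e-03
  5.92482616e+01  1.00357950e+02]
```

View pics/v2.png

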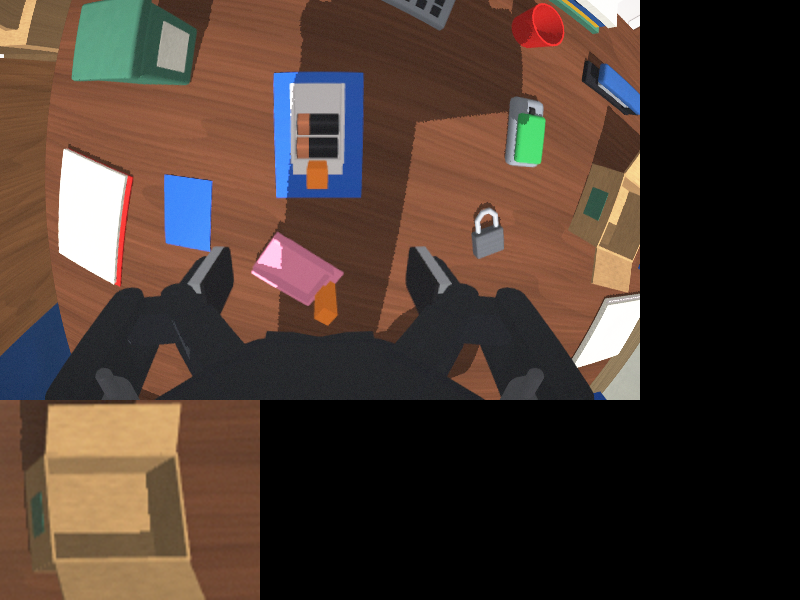

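Both flaps lie folded back (lower-left inset). The wrist view shows the tray squarely aligned with the gripper, its handle at px (317,178) and the mat corners at (274,73), (363,73), (361,197) and (277,198). I'll refine the handle position from these.

```bash
cat >> h.py <<'E'
def fish(c,u,v,z):
    x,y=(u-c['cx'])/c['fx'],(v-c['cy'])/c['fy']; r=np.hypot(x,y)+1e-9
    d=c['extrinsics'][:3,:3]@np.array([np.sin(r)*x/r,np.sin(r)*y/r,np.cos(r)]); o=c['extrinsics'][:3,3]
    return o+d*(z-o[2])/d[2]
E
python3 - <<'E'
from h import *
c=dict(np.load('pics/wrist2.npz'))
print(c['extrinsics'].round(3),c['fx'],c['cx'],c['cy'])
i=c['pixels'].astype(int)[100:210,280:350]
m=(i[...,0]>150)&(i[...,2]<70)&(i[...,1]<150)
v,u=np.nonzero(m&(np.arange(110)[:,None]>58)); print('orange',u.min()+280,u.max()+280,v.min()+100,v.max()+100)
for vv in range(160,192,3): print(vv,i[vv-100,317-280])
for q in((274,73),(363,73),(361,197),(277,198)): print(fish(c,*q,.003).round(4))
for q in((291,83),(344,83),(343,174),(291,175)): print('tray',fish(c,*q,.031).round(4))
for v in(165,175,180,188): print(v,fish(c,317,v,.085).round(4))
E
```

```text
[[ 0.27  -0.925 -0.268  0.552]
 [-0.963 -0.259 -0.076  0.287]
 [ 0.001  0.278 -0.961  0.4  ]
 [ 0.     0.     0.     1.   ]] 309.70691628693146 319.2063499493376 198.133995504944
orange 307 327 161 188
160 [179 134 101]
163 [186  99  42]
166 [184  98  36]
169 [202 110  47]
172 [202 107  38]
175 [204 109  43]
178 [204 110  42]
181 [203 110  42]
184 [202 108  42]
187 [202 108  40]
190 [ 44  75 149]
[0.585  0.3556 0.003 ]
[0.6152 0.2472 0.003 ]
[0.4584 0.2026 0.003 ]
[0.4267 0.3107 0.003 ]
tray [0.5758 0.328  0.031 ]
tray [0.5925 0.2682 0.031 ]
tray [0.4868 0.2387 0.031 ]
tray [0.4686 0.2993 0.031 ]
165 [0.4982 0.2743 0.085 ]
175 [0.4881 0.2715 0.085 ]
180 [0.483  0.2701 0.085 ]
188 [0.4747 0.2678 0.085 ]
```

```bash
cat > plan.py <<'E'
from h import *
from scipy.spatial.transform import Rotation as Ro
C=np.array([.5666,-.2744,0]); cy=-1.0; MY=15.5
def tcp_lip(lip,psi,t):   # TCP pose putting the lip at lip, tray yaw psi, tilt t
    R=Ro.from_euler('ZY',[psi,t],degrees=True)
    return (np.array(lip)+R.apply(np.array([-.0465,0,.116])-[.0575,0,.0145])).tolist(),[180,t,psi]
def lip(psi,b,z): # lip set back by b from the carton centre against pouring direction
    a=np.radians(psi); return [C[0]-b*np.cos(a),C[1]-b*np.sin(a),z]
E
python3 - <<'E'
from plan import *
for psi in(-91,89,-1,179):
    b=.035 if abs(psi)in(91,89) else .025
    for t,z in((0,.18),(0,.115),(20,.108),(45,.10)):
        p,o=tcp_lip(lip(psi,b,z),psi,t); q=robot.inverse_kinematics(p,o); print(psi,t,np.round(p,3),None if q is None else np.round(q))
E
```

```text
-91 0 [ 0.569 -0.135  0.282] [-16.  24. 102.  -0.  55. 165.]
-91 0 [ 0.569 -0.135  0.217] [-16.  28. 105.  -0.  47. 165.]
-91 20 [ 0.568 -0.176  0.239] [-29.  31.  98.  20.  62. 141.]
-91 45 [ 0.567 -0.238  0.245] [-41.  42.  88.  33.  84. 127.]
89 0 [ 0.564 -0.413  0.282] [-39.  33.  86.   0.  62. -38.]
89 0 [ 0.564 -0.413  0.217] [-39.  36.  89.   0.  55. -38.]
89 20 [ 0.565 -0.372  0.239] [-28.  31.  99. -26.  44.  -9.]
89 45 [ 0.566 -0.311  0.245] [-13.  32. 108. -64.  50.  36.]
-1 0 [ 0.438 -0.272  0.282] [-35.  18. 110.  -0.  51.  56.]
-1 0 [ 0.438 -0.272  0.217] [-35.  23. 114.  -0.  43.  56.]
-1 20 [ 0.479 -0.273  0.239] [-28.  32.  97. -10.  69.  68.]
-1 45 [ 0.54  -0.274  0.245] [-22.  48.  75. -15. 101.  72.]
179 0 [ 0.696 -0.277  0.282] [ -24.   37.   78.    0.   65. -113.]
179 0 [ 0.696 -0.277  0.217] [ -24.   40.   81.    0.   59. -113.]
179 20 [ 0.655 -0.276  0.239] [ -29.   30.  101.   17.   33. -131.]
179 45 [ 0.593 -0.275  0.245] [-39.  26. 122. 104.  27. 136.]
```

```bash
python3 - <<'E'
from plan import *
H=[.4845,.2705]; D=[180,0,MY]
robot.line_to([*H,.22],D,max_speed=.2)
print(robot.line_to([*H,.119],max_speed=.1,f_stop=15))
robot.set_gripper(.0,60)
print(robot.get_gripper_width(),robot.get_grasp_force(),robot.get_tool_pos())
robot.line_to([*H,.28],max_speed=.1)
print(robot.get_gripper_width(),robot.get_wrist_force())
psi=-80
p,o=tcp_lip(lip(psi,.035,.178),psi,0)
robot.line_to(p,o,max_speed=.12)
c=snap('side','side3.png'); snap('top','top3.png');print(robot.get_t(),robot.get_tool_pos(),p,robot.get_orientation())
s=cv2.imread('pics/side3.png')[60:230,280:480];t=cv2.imread('pics/top3.png')[110:280,400:600]
cv2.imwrite('pics/v3.png',cv2.resize(np.hstack([s,t]),None,fx=2,fy=2))
E
```

```text
False
0.021367127839596285 58.47005546092987 [0.4845423  0.27053518 0.1191683 ]
0.02125706916631961 [ 0.37401357 -0.25673321 -3.49630091]
17.625 [ 0.54246547 -0.13735932  0.27951579] [0.5424629033042966, -0.13751172233130304, 0.27949999999999997] [-1.79999480e+02  3.08286042e-05 -7.99826667e+01]
```

View pics/v3.png

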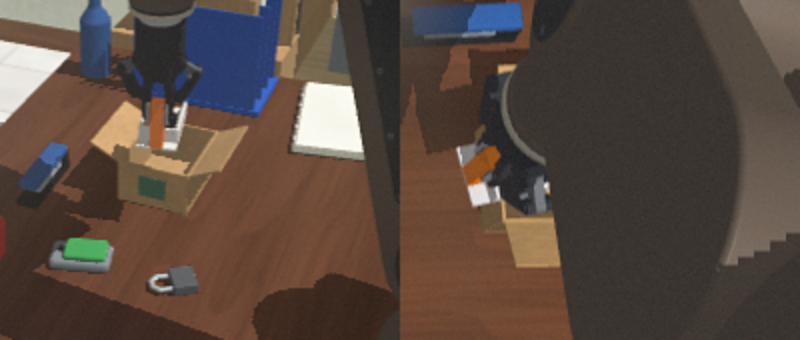

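The tray is held level by its handle over the carton opening (left half px (160,130)), and both flaps are back. Now I'll tip it about the lip.

```bash
python3 - <<'E'
from plan import *
psi=-80
for t,z,v in((0,.125,.1),(10,.115,.06),(20,.108,.04),(27,.105,.025),(35,.102,.03),(45,.10,.04)):
    p,o=tcp_lip(lip(psi,.035,z),psi,t); robot.line_to(p,o,max_speed=v); print(t,robot.get_t(),robot.get_wrist_force().round(1) if hasattr(robot.get_wrist_force(),'round') else robot.get_wrist_force())
robot.hold(1.5)
snap('side','side4.png');snap('wrist','wrist4.png');print(robot.get_orientation(),robot.get_wrist_force())
s=cv2.imread('pics/side4.png')[80:190,300:440];w=cv2.imread('pics/wrist4.png')
cv2.imwrite('pics/v4.png',np.vstack([cv2.resize(s,None,fx=1.8,fy=1.8)[:,:252].copy() if 0 else cv2.copyMakeBorder(cv2.resize(s,None,fx=1.8,fy=1.8),0,0,0,640-252,cv2.BORDER_CONSTANT),w]))
E
```

```text
0 18.3083 [-0.1  0.  -2.6]
10 18.8 [-1.1  0.7 -3.3]
20 19.5167 [-0.3  0.5 -2.6]
27 20.3417 [ 0.9  0.7 -1.1]
35 21.15 [-0.5 -0.4 -2.1]
45 21.9333 [ 1.   0.3 -0.9]
[179.99875284  44.9986098  -80.00067397] [ 0.11052176  0.99029907 -1.61229085]
```

View pics/v4.png

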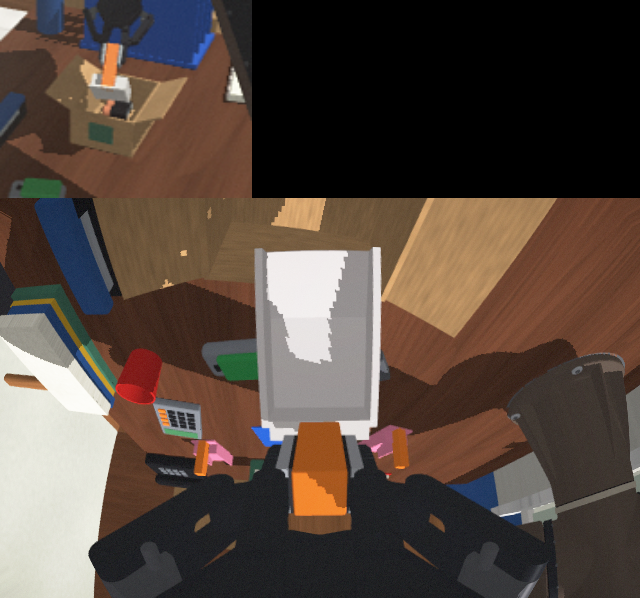

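The tray is empty at 45° and was held there for 1.5 s, with a cell visible inside the carton. Now I'll level it, carry it back, set it down and release.

```bash
python3 - <<'E'
from plan import *
psi=-80
p,o=tcp_lip(lip(psi,.035,.17),psi,45); robot.line_to(p,o,max_speed=.1)
p,o=tcp_lip(lip(psi,.035,.19),psi,0); robot.line_to(p,o,max_speed=.1)
a=np.radians(15.7); X=[.5205-.0465*np.cos(a),.279-.0465*np.sin(a)]; D=[180,0,15.7]
robot.line_to([*X,.28],D,max_speed=.15)
robot.line_to([*X,.135],max_speed=.15)
print(robot.line_to([*X,.1185],max_speed=.03,f_stop=6),robot.get_tool_pos())
robot.set_gripper(.085); robot.hold(.3)
robot.line_to([*X,.25],max_speed=.12)
robot.goto([X[0],X[1]-.02,.33],D); robot.hold(.3)
snap('top','top5.png');snap('wrist','wrist5.png');snap('side','side5.png');print(robot.get_t())
t=cv2.imread('pics/top5.png'); w=cv2.imread('pics/wrist5.png');s=cv2.imread('pics/side5.png')
z=lambda i,k:cv2.resize(i,None,fx=k,fy=k,interpolation=cv2.INTER_CUBIC)
W=np.zeros((600,800,3),np.uint8)
W[:300,:390]=z(t[140:240,425:555],3); W[:300,400:640]=z(s[100:200,320:400],3); W[310:570,:400]=z(w[70:200,220:420],2)
W[310:550,400:720]=z(s[225:285,270:350],4)
cv2.imwrite('pics/v5.png',W)
E
```

```text
True [0.4756419  0.2665035  0.11909051]
33.1667
```

View pics/v5.png

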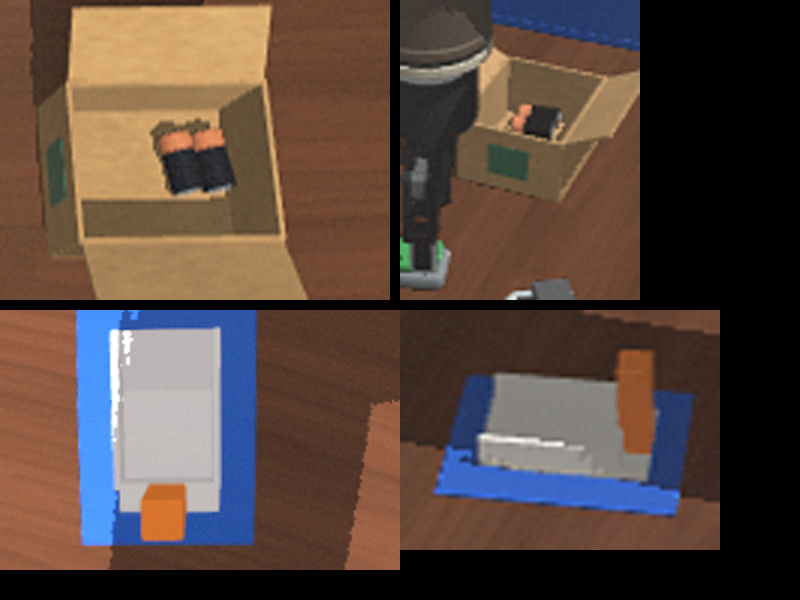

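The picture shows both cells lying in the carton (inset px (180,160) and (212,160)) and both flaps folded back. The empty tray stands level, centred and aligned on its mat, and the gripper is clear. Handing in.

```bash
python3 -c "
from rig import robot
print(robot.close_job())"
```

```text
the job is handed in; nothing more can be done
None
```

The job is handed in: both flaps are folded back, both dead cells are in the carton, and the empty tray is released level on its mat; hand-in returned no verdict, so this rests on the last camera pictures.

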